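# Tap the wedge of a clamping jig tight

### The job

The zinc bracket stands loose in the wedge jig: take the hammer by the rubber guard on its handle and, with the flat face of its head, tap the thick end of the steel wedge lightly along its lane until it stops advancing and holds the bracket tight, then draw the hammer off and give it one more light tap to be sure. Do not hit so hard that the bracket is crushed, and do not touch the wedge or the bracket by hand. Finally set the hammer down flat on the bench, well clear of the wedge and the jig, and leave the other tools where they are.

Things in the scene. Friction and masses are not known exactly. Their poses are not given: they have to be found in the camera images.
- jig: dark grey wedge jig, fixed to the bench: plate 205 x 146 mm, 15 mm thick. Origin: centre of the plate's underside, at bench level. Along its +x (away from the robot at yaw 0) follow: back rail (32 mm high above the plate, face at x = -72 mm, y = -42 to +42 mm), wedge lane, sliding jaw, bracket, stop. The wedge is driven along the jig's -y
- jaw_pad (a point): middle of the orange urethane pad on the far side of the sliding steel jaw (64 mm wide, 26 mm high above the plate). Light springs hold the jaw open (1 to 3 N); the wedge pushes it along the jig's +x, 1 mm for each 6 mm that it advances, until the pad clamps the bracket against the stop
- stop: upright stop block of the jig, 64 mm wide, 44 mm high, screwed down through slots, so that its place differs by some 4 mm from set-up to set-up. Origin: middle of the lower edge of the face that the bracket bears on, on the plate's top; the face looks along the jig's -x
- bracket: bright zinc channel bracket, 34 mm (x) x 64 mm (y): low flange, 20 mm high, towards the jaw, tall flange, 50 mm, towards the stop. Origin: centre of its underside. It stands loose on the plate between jaw and stop, with 1 to 5 mm of play. It is crushed when clamped with over 50 N
- wedge: bare steel wedge, oiled, self-locking (taper 1 in 6), 110 mm long, 30 mm high, 26 mm wide at the thick end, 8 mm at the thin end, 0.28 to 0.44 kg. Origin: middle of the thick end, on the underside; from there the wedge runs along its own -y, which is the way it is driven. It starts loose in its lane, its straight side along the rail
- wedge_butt (a point): centre of the wedge's thick end face (26 x 30 mm), the face to strike, 30 mm above the bench. It slides 15 to 50 mm along the wedge's -y before it is tight, not foreseeable to 12 mm; under 6 N moves it until the bracket is nipped, then resistance rises past 15 N within some 6 mm. Tight: taps of 15 to 20 N no longer move it. Well over 25 N may crush the bracket
- hammer: cross-pein hammer, 250 mm long, ash handle, black head, 22 mm thick, about 0.5 kg, lying flat on the bench. Origin: middle of its length, on the underside. The oval handle runs along its y; the head is at y = -110 mm and lies along x: bright flat striking face (about 20 mm across) at x = -46 mm, narrow pein edge at x = +51 mm
- hammer_face (a point): centre of the hammer's flat striking face, which looks along the hammer's -x; at (-46, -110, 11) mm in the hammer's frame
- hammer_grip (a point): centre of the black rubber guard with two thin orange rings on the handle by the head (24 mm wide in x, 58 mm long in y, 21 mm thick, flat sides, 40 mm from the head's axis); the place to grip the hammer, across x and firmly, lest the blows turn it in the hand; 11 mm above the bench while the hammer lies flat; at (-1, -70, 11) mm in the hammer's frame
- grease_tin: bystander: green tin with a grey lid, 62 mm across, 42 mm high; origin at the centre of its underside
- side_cutters: bystander: red-handled side cutters, 52 x 151 x 12 mm; origin at the centre of the underside
- caliper: bystander: steel vernier caliper, 73 x 200 x 10 mm; origin at the centre of the underside
- spanner_13: bystander: steel combination spanner, 26 x 161 x 6 mm; origin at the centre of the underside

How it is judged:
On the way, in this order (a step that is already met when the one before it is completed fails the run):
1. the hammer is lifted from the bench (height (world z) of hammer above 0.03 m and contact force between the fingers and hammer above 1 N), for 0.1 s.
2. the wedge has been driven tight (the bracket is pressed against the stop with more than 15 N) and stays so with the hammer drawn off it (contact force between stop and bracket above 15 N and contact force between hammer and wedge below 0.1 N), for 0.15 s.
3. the tight wedge is tapped again (more than 4 N) to prove it (contact force between hammer and wedge above 4 N and contact force between stop and bracket above 15 N).
4. the hammer is set down on the bench, away from the wedge, by hand, not dropped (all of step 2 and height (world z) of hammer below 0.012 m and horizontal distance between hammer_face and wedge_butt above 0.06 m and contact force between the fingers and hammer above 0.5 N), for 0.05 s.
At the end, for the whole second after the job is handed in: Bracket and wedge stand level in the jig (within 0.06 rad) at rest, the bracket pressed against the stop with over 15 N; the hammer lies flat on the bench (under 12 mm up, tilt under 0.1 rad), at rest, off wedge and jig, its face over 60 mm from the wedge's thick end (all of step 2 and angle between each of bracket, wedge's own z axis and vertical below 0.06 rad and height (world z) of hammer below 0.012 m and horizontal distance between hammer_face and wedge_butt above 0.06 m and angle between hammer's own z axis and vertical below 0.1 rad and linear speed of hammer below 0.02 m/s and contact force between hammer and jig below 0.1 N and linear speed of wedge below 0.01 m/s); the robot touches nothing.
It fails at once if the wedge is struck or pressed with more than 60 N (contact force between hammer and wedge above 60 N).
It fails at once if the bracket is crushed: pressed against the stop with more than 50 N (contact force between stop and bracket above 50 N).
It fails at once if the wedge is struck with the narrow pein end of the hammer (contact force between hammer and wedge above 1 N and x of wedge_butt in the frame of hammer above 0 m).
It fails at once if the hand or arm touches the wedge or the bracket (contact force between any of the fingers, the arm and wedge above 1 N or contact force between any of the fingers, the arm and bracket above 1 N).
It fails at once if the grease tin, side cutters, caliper or spanner is moved more than 20 mm (distance of any of grease_tin, side_cutters, caliper, spanner_13 from where it was at the start of the episode above 0.02 m).
It also fails if it takes over 54 s, if anything falls off the work surface, if the arm or the gripper's body presses on something with over 40 N, if the wrist force passes 120 N, or if a joint passes its speed limit or range.

### The arm

A 7-joint arm with a two-finger parallel gripper is mounted at the origin on a cart in front of the work surface, level with it; the furniture and walls round the work are solid. World frame = base frame: x ahead of the robot, y to its left, z up, the work surface at z = 0. Lengths are in m, angles in rad, forces in N, time in s.
With the tool pointing down it reaches from about 0.425 to 0.875 m from the base axis. Payload 4.7 kg.
Tool frame: the origin (TCP) lies on the centre line of the jaws, within the pads' length; the fingertips stand 14 mm ahead of it and the grasp point (between the pads) lies 5 mm behind it (bot.tip_extent is the distance from the TCP to the fingertips, in m); z points along the fingers, y is the line along which they close (so a half turn about z gives the same grasp; the last joint's range is limited). The gripper opens to 87 mm and grips with 3 to 60 N. Pads are 19 mm wide; open, the fingers measure 117 mm over their backs; the gripper's body (75 mm by 190 mm) begins 51 mm behind the grasp point.
Start: joints at [0.014, 0.321, -0.07, 1.45, 0.023, 1.371, -0.057], TCP at [0.65, -0, 0.237] pointing down, gripper open.
Joint ranges: [-2.86, 2.86], [-0.3, 2.09], [-1.38, 1.24], [0.06, 2.45], [-1.56, 4.7], [0.09, 2.05], [-2.69, 2.69]. Speed limits (rad/s): [2.57, 2.57, 3.14, 3.14, 3.14, 3.14, 3.14].

### API

Orientations are given as a unit quaternion [x, y, z, w].
In Python, from bench import status, optics, order, bot gives the robot as it stands. The module is installed in compiled form; this text tells all that it offers.
- The arm moves only by the tool carry_out, never from a script. Its argument "increments" is text: rows parted by semicolons, each of 4 numbers parted by spaces: the shift along the tool's x, y, z in units of 60 mm (1.0 is 60 mm), then the turn about the tool's z in units of 10 degrees (1.0 is 10 degrees). In form: dx dy dz twist; .... A call has 1 to 8 rows; each row shifts and turns the commanded pose from where the row before left it, along the tool's axes as they then stand; what a row does not reach is not made up. A row lasts 1/8 s, in which the tool goes at most 62.5 mm and 10.7 degrees, less where a joint would pass 70% of its speed; a pose out of reach is approached as far as the arm can. A call is refused whole if a number of a shift passes 1 or a number of a turn 1, either way. A call with a gripper value outside its range is refused whole. "hand" is the opening, from 0 (shut) to 1 (fully open), set as the call begins (left out, the last holds). The fingers move at their own pace and stop on an object; the grip force is fixed at half the most. Time passes only in rows, so rows that do not move let the fingers close. It gives the time, the measured TCP pose, the force, the opening and the grip force at its end, in the units of the state.
- status.state(): the state, without advancing time (a new reading comes with each control period).
- optics.snapshot(name): name is "scene" or "side" or "wrist"; returns a dict with "color" (420x560x3 uint8, red, green, blue), "z_map" (420x560 float32, m along the optical axis (not along the pixel's ray), 0 where there is no reading), "fov_y" (degrees; the focal length in pixels is half the picture's height over the tangent of half this angle, whatever the lens; pixels are square), "cx", "cy" (the principal point, pixels), "k1" (the pictures are not rectified: a ray, as slopes to the right and down, at radius r is drawn at 1 + k1 r^2 times it, then the intrinsics apply), "pose" (4x4, takes a point from camera to world coordinates); the wrist camera has in their place "mount" (4x4, takes a point from camera to tool coordinates, whose origin is the TCP and whose axes are the flange's). Camera axes: x right, y up, looking along -z (the intrinsics and any distortion apply to the point x, -y, -z); pixel columns grow to the right and rows downward; lengths in m; the calibration is good to about 2 mm. A picture is of the moment at which its call begins: read the wrist's pose just before it.
- order.hand_in(): hands the job in; it is judged then, once.
The state is a dict: "clock": time; "joint_positions": joint angles; "dq": joint speeds; "tau": joint torques, N m; "tcp_pos": TCP position; "eef_rot": TCP orientation; "wrist_force": force on the tool from outside, world axes, zero at the start; "moment": the same for the moment, N m; "finger_gap": finger opening in m; "grip_force": force on a finger pad.
Only numpy, scipy, OpenCV 4.12 (cv2) and the standard library are available. Lean on these libraries where they do the work, as an engineer would, in place of code of your own. Each camera call takes 0.05 s, during which the arm holds its last target. There are 200 camera calls.

## Working session

There is one attempt and no reset: what is moved stays moved. The work goes in short steps, Python scripts to look and compute and a tool call to move; the robot and the scene stay as the last step left them, time stands still between calls to the robot, and variables do not carry over. Pictures are saved under pics/ and viewed, at most 10 in all, crops included, and the job is handed in when it is done.

Besides the shell and the picture viewer there is one more tool, called after "Request:" as name(argument=value, ...) on one line, values as JSON. carry_out: Moves the arm, as the interface text tells. Its arguments: {"type":"object","properties":{"increments":{"type":"string"},"hand":{"type":"number"}},"required":["increments"]}

```bash
mkdir -p pics; cat > h.py <<'E'
import numpy as np, cv2
from bench import status, optics, order, bot
from scipy.spatial.transform import Rotation as R
def cam(s,st=None):
    if 'pose' in s: return np.array(s['pose'])
    T=np.eye(4);T[:3,:3]=R.from_quat(st['eef_rot']).as_matrix();T[:3,3]=st['tcp_pos'];return T@np.array(s['mount'])
def K(s):
    h,w=s['color'].shape[:2];f=h/2/np.tan(np.radians(s['fov_y'])/2)
    return np.array([[f,0,s['cx']],[0,f,s['cy']],[0,0,1.]])
def rays(s,uv):
    n=cv2.undistortPoints(np.array(uv,float).reshape(-1,1,2),K(s),np.array([s['k1'],0,0,0.]) if abs(s['k1'])<1e-12 else np.array([s['k1'],0,0,0.])).reshape(-1,2)
    return np.c_[n[:,0],-n[:,1],-np.ones(len(n))]
def onplane(s,T,uv,z):
    d=rays(s,uv)@T[:3,:3].T;o=T[:3,3];return o+d*((z-o[2])/d[:,2])[:,None]
def bydepth(s,T,uv):
    uv=np.array(uv).reshape(-1,2);r=rays(s,uv);z=s['z_map'][uv[:,1].astype(int),uv[:,0].astype(int)]
    return (r*z[:,None])@T[:3,:3].T+T[:3,3]
def heightmap(s,T):
    h,w=s['color'].shape[:2];u,v=np.meshgrid(np.arange(w),np.arange(h))
    return bydepth(s,T,np.c_[u.ravel(),v.ravel()]).reshape(h,w,3)
E
python3 - <<'E'
from h import *
import pickle
for n in ("scene","side","wrist"):
    st=status.state();s=optics.snapshot(n);pickle.dump((st,s),open(n+'.pkl','wb'))
    cv2.imwrite(f'pics/{n}0.png',s['color'][:,:,::-1])
    print(n,s['fov_y'],s['k1'],cam(s,st).round(3).tolist())
print(st, bot.tip_extent)
E
```

```text
scene 52.6747766059608 -0.13574525767029105 [[0.681, 0.489, -0.545, -0.06], [-0.732, 0.467, -0.496, -0.487], [0.012, 0.737, 0.676, 0.767], [0.0, 0.0, 0.0, 1.0]]
side 57.35907703895938 0.036199449375954415 [[0.938, 0.243, -0.246, 0.294], [-0.346, 0.626, -0.699, -0.617], [-0.016, 0.741, 0.672, 0.664], [0.0, 0.0, 0.0, 1.0]]
wrist 68.60378549396205 -0.06383954133152958 [[1.0, -0.0, 0.001, 0.648], [-0.0, 0.969, 0.247, 0.067], [-0.001, -0.247, 0.969, 0.383], [0.0, 0.0, 0.0, 1.0]]
{'clock': 0.1, 'joint_positions': array([ 0.01411707,  0.32170904, -0.07009704,  1.45154717,  0.02262122,
        1.37080273, -0.05688428]), 'dq': array([-0.00017717, -0.00246884,  0.00052948, -0.00166773,  0.00010171,
       -0.00080506, -0.00080337]), 'tau': array([ 1.37795760e-04, -4.92569017e+01, -4.06077392e-01, -3.13399816e+01,
       -6.42974046e-02,  3.95253638e-02,  6.49213871e-05]), 'tcp_pos': array([ 6.49530192e-01, -5.80759286e-05,  2.35599770e-01]), 'eef_rot': array([ 7.07091578e-01,  7.07121486e-01, -6.31564448e-04, -5.53339793e-04]), 'wrist_force': array([-0.51767196,  0.24977317,  0.3582443 ]), 'moment': array([ 0.00550328, -0.05449945,  0.04505854]), 'grip_force': 0.0, 'finger_gap': 0.08708614310037871} 0.014
```

View pics/scene0.png

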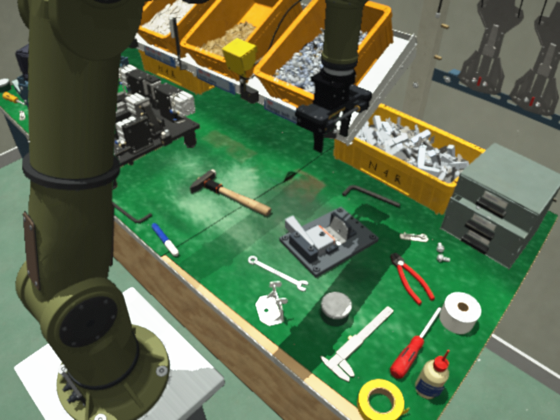

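View pics/wrist0.png

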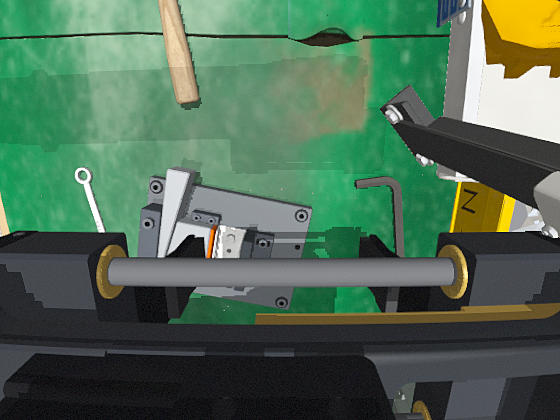

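The scene picture shows the hammer with its head near (205,182) and its handle end at (270,212). The jig is near (328,240), with the spanner at (278,272), the tin at (337,305), the caliper at (360,340) and the cutters at (412,278). In the wrist picture the wedge runs from its thick end at (177,170) to about (160,255), and the orange pad is at (211,243).

```bash
python3 - <<'E'
from h import *
import pickle
st,s=pickle.load(open('side.pkl','rb'));T=cam(s)
P=heightmap(s,T)
st,w=pickle.load(open('wrist.pkl','rb'));Tw=cam(w,st);Pw=heightmap(w,Tw)
st,c=pickle.load(open('scene.pkl','rb'));Tc=cam(c);Pc=heightmap(c,Tc)
# bench height checks
print('bench', Pw[150,250],Pw[60,100],Pc[200,170],Pc[180,300])
print('wedge', Pw[200,172],Pw[178,177],'rail',Pw[228,150],'plate',Pw[215,260])
for uv in ((205,182),(225,192),(270,212)): print(uv,Pc[uv[1],uv[0]])
# bolts at plate corners (3 visible) -> wrist
for uv in ((157,186),(302,215),(282,303)): print('bolt',onplane(w,Tw,[uv],0.015)[0])
# handle axis from wood colour in scene
hsv=cv2.cvtColor(c['color'],cv2.COLOR_RGB2HSV)
big=cv2.resize(c['color'][130:290,170:430],None,fx=3,fy=3,interpolation=cv2.INTER_CUBIC)
cv2.imwrite('pics/sc1.png',big[:,:,::-1])
cv2.imwrite('pics/side0b.png',s['color'][:,:,::-1])
E
```

```text
bench [6.09091268e-01 4.38922085e-02 6.02420088e-04] [ 4.32053694e-01  1.51697076e-01 -3.98692698e-04] [ 0.39212219  0.34386478 -0.00258961] [ 0.71116812  0.13879962 -0.00125981]
wedge [ 0.52334965 -0.00896371  0.04469493] [0.53129567 0.01624107 0.04500933] rail [ 0.49819283 -0.03956724  0.0535655 ] plate [ 0.62091751 -0.03530007  0.01329766]
(205, 182) [0.49532813 0.31084684 0.02041323]
(225, 192) [0.50878035 0.24058966 0.01534472]
(270, 212) [0.54317424 0.09958055 0.00581579]
bolt [0.49517471 0.00194484 0.015     ]
bolt [ 0.67317148 -0.03482235  0.015     ]
bolt [ 0.64835624 -0.15792264  0.015     ]
```

View pics/sc1.png

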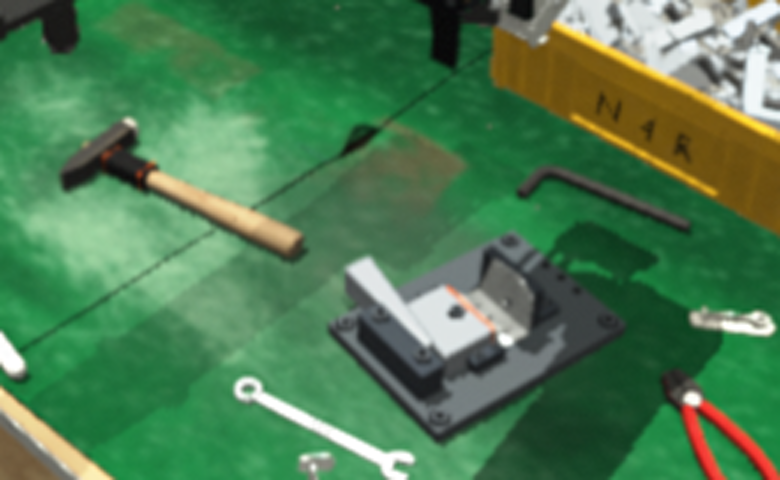

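View pics/side0b.png

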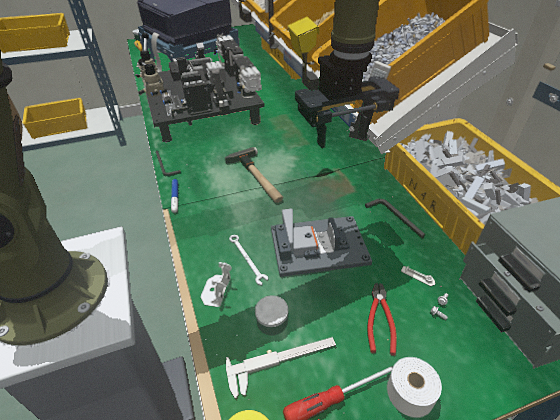

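The hammer's bright face points to world +x, at crop (132,123), and its pein is at crop (70,180), which gives a yaw of about 194°. The jig's yaw is about -11.5°, with the wedge's thick end toward +y. I'll move in for a closer look at the head and guard.

Request:
carry_out(increments="0.6 -0.6 0 0; 0.6 -0.6 0 0; 0.6 -0.6 0 0; 0.6 -0.6 0 0; 0 0 0 -0.7; 0 0 0 -0.7; 0 0 0 0", hand=1)

```text
clock: 1.02
tcp_pos: [0.5058, 0.144, 0.2364]
eef_rot: [0.616, 0.788, -0.0, -0.0]
wrist_force: [0.8, 0.3, 0.2]
finger_gap: 0.087
grip_force: 0.0
```

```bash
python3 - <<'E'
from h import *
import pickle
st=status.state();w=optics.snapshot('wrist');pickle.dump((st,w),open('w1.pkl','wb'))
print(st['tcp_pos'],R.from_quat(st['eef_rot']).as_matrix().round(3).tolist(),st['joint_positions'].round(2))
cv2.imwrite('pics/w1.png',w['color'][:,:,::-1])
T=cam(w,st)
hsv=cv2.cvtColor(w['color'],cv2.COLOR_RGB2HSV)
# orange rings on the guard
m=((hsv[...,0]<12)&(hsv[...,1]>170)&(hsv[...,2]>120)).astype(np.uint8);m[230:]=0
n,l,ss,cc=cv2.connectedComponentsWithStats(m)
for i in range(1,n):
    if ss[i][4]>8: print(ss[i],cc[i].round(1),onplane(w,T,[cc[i]],0.02)[0].round(4))
E
```

```text
[0.50578226 0.14397106 0.23640065] [[-0.241, 0.971, -0.0], [0.971, 0.241, -0.0], [-0.0, -0.0, -1.0]] [-0.14  0.07 -0.19  1.75  0.01  1.32 -0.1 ]
```

View pics/w1.png

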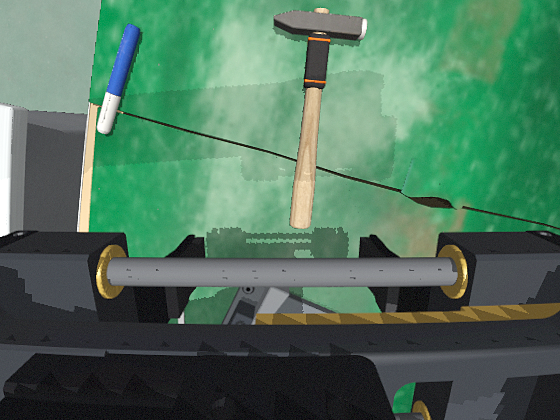

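The hammer is seen clearly. Its guard rings are at (319,38) and (313,83), the face is at (365,27), the pein at (275,21) and the handle end at (300,225).

```bash
python3 - <<'E'
from h import *
import pickle
st,w=pickle.load(open('w1.pkl','rb'));T=cam(w,st)
hsv=cv2.cvtColor(w['color'],cv2.COLOR_RGB2HSV)
m=((hsv[...,0]<16)&(hsv[...,1]>150)&(hsv[...,2]>90)).astype(np.uint8);m[110:]=0;m[:,:290]=0;m[:,345:]=0
for a,b in((25,60),(70,100)):
    v,u=np.nonzero(m[a:b]);
    if len(u): c=[(u.min()+u.max())/2,v.mean()+a];print('ring',len(u),c,onplane(w,T,[c],0.02)[0].round(4))
# wood edges
wood=(hsv[...,0]>8)&(hsv[...,0]<28)&(hsv[...,1]>40)&(hsv[...,2]>90)
pts=[]
for v in range(95,215,5):
    u=np.nonzero(wood[v,280:340])[0]+280
    if len(u)>8: pts.append(((u.min()+u.max())/2,v))
W=onplane(w,T,pts,0.011)
L=cv2.fitLine(W[:,:2].astype(np.float32),cv2.DIST_HUBER,0,.01,.01).ravel();print('handle axis',L, np.degrees(np.arctan2(L[1],L[0])))
q=[(319,38),(313,83),(316,60.5),(366,28),(275,21),(300,226),(320,10)]
print(onplane(w,T,q,0.011).round(4)); g=onplane(w,T,[(316,60.5)],0.018)[0]
print('guard top depth',heightmap(w,T)[60,316])
t=R.from_quat(st['eef_rot']).as_matrix().T@(g-st['tcp_pos']);print('guard in tool',t,t/0.06)
E
```

```text
ring 46 [np.float64(318.5), np.float64(38.97826086956522)] [0.5038 0.3141 0.02  ]
ring 47 [np.float64(314.5), np.float64(80.8936170212766)] [0.511  0.2708 0.02  ]
handle axis [ 0.15930495 -0.9872294   0.5253473   0.18262   ] -80.83344
[[0.5045 0.3179 0.011 ]
 [0.5105 0.2696 0.011 ]
 [0.5074 0.294  0.011 ]
 [0.5526 0.3414 0.011 ]
 [0.4527 0.3231 0.011 ]
 [0.5394 0.1005 0.011 ]
 [0.498  0.3463 0.011 ]]
guard top depth [0.50684966 0.292433   0.02000397]
guard in tool [0.14376184 0.0370698  0.21836894] [2.39603061 0.61782992 3.63948229]
```

Request:
carry_out(increments="0 0 0 0.4; 0.82 0.14 0 0; 0.82 0.14 0 0; 0.8 0.15 0.3 0; 0 0 0.9 0; 0 0 0.9 0; 0 0 0.7 0; 0 0 0 0")

```text
clock: 2.08
tcp_pos: [0.5034, 0.2908, 0.0649]
eef_rot: [0.643, 0.765, -0.004, -0.001]
wrist_force: [-0.1, 0.6, 1.0]
finger_gap: 0.0873
grip_force: 0.0
```

```bash
python3 - <<'E'
from h import *
st=status.state();w=optics.snapshot('wrist')
Rm=R.from_quat(st['eef_rot']).as_matrix();print(st['tcp_pos'],Rm[:,1].round(3),st['wrist_force'].round(2))
print('to go (units)',(Rm.T@(np.array([.5072,.2925,.0165])-st['tcp_pos'])/.06).round(3))
cv2.imwrite('pics/w2.png',w['color'][:,:,::-1])
E
```

```text
[0.50342572 0.29079259 0.06486929] [ 0.985  0.172 -0.008] [-0.05  0.56  1.  ]
to go (units) [0.019 0.073 0.806]
```

View pics/w2.png

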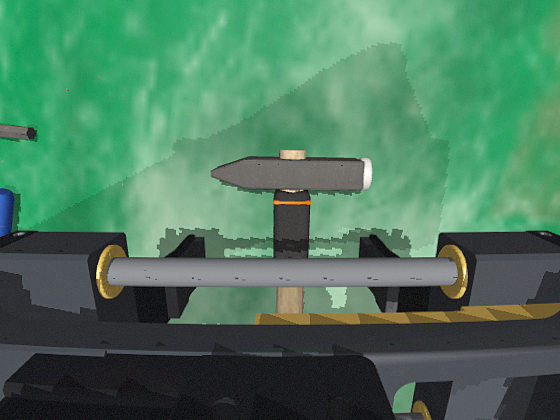

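The hammer stands square between the fingers. Its handle is at column 291 against a jaw centre of about 282, which is the 4 mm still to go.

Request:
carry_out(increments="0.02 0.07 0.2 0; 0 0 0.3 0; 0 0 0.3 0; 0 0 0 0")

```text
clock: 2.62
tcp_pos: [0.5084, 0.2936, 0.0184]
eef_rot: [0.643, 0.766, -0.002, -0.001]
wrist_force: [0.7, -0.8, -0.2]
finger_gap: 0.0869
grip_force: 0.0
```

Request:
carry_out(increments="0 0 0 0; 0 0 0 0; 0 0 0 0; 0 0 0 0; 0 0 0 0", hand=0)

```text
clock: 3.25
tcp_pos: [0.51, 0.2946, 0.0207]
eef_rot: [0.643, 0.766, 0.0, 0.0]
wrist_force: [0.1, 0.1, 0.9]
finger_gap: 0.0452
grip_force: 0.0
```

Request:
carry_out(increments="-0.03 -0.05 0.07 0; 0 0 0 0; 0 0 0 0; 0 0 0 0; 0 0 0 0; 0 0 0 0", hand=0)

```text
clock: 4.0
tcp_pos: [0.507, 0.2918, 0.016]
eef_rot: [0.643, 0.766, -0.0, -0.0]
wrist_force: [0.8, -0.5, -3.5]
finger_gap: 0.024
grip_force: 30.0
```

Request:
carry_out(increments="0 0 -0.3 0; 0 0 -0.8 0; 0 0 -0.8 0; 0 0 0 1; 0 0 0 1; 0 0 0 1; 0 0 0 1; 0 0 0 0")

```text
clock: 5.0
tcp_pos: [0.5071, 0.2928, 0.1313]
eef_rot: [0.865, 0.501, 0.001, -0.0]
wrist_force: [-0.2, 1.6, -4.7]
finger_gap: 0.024
grip_force: 30.0
```

Request:
carry_out(increments="0 0 0 1; 0 0 0 1; 0 0 0 1; 0 0 0 1; 0 0 0 1; 0 0 0 1; 0 0 0 1; 0 0 0 0")

```text
clock: 6.0
tcp_pos: [0.5072, 0.2924, 0.1308]
eef_rot: [0.996, -0.085, 0.0, -0.0]
wrist_force: [0.3, 0.8, -5.7]
finger_gap: 0.0239
grip_force: 30.0
```

```bash
python3 - <<'E'
from h import *
st=status.state()
Rm=R.from_quat(st['eef_rot']).as_matrix();print(st['tcp_pos'],np.degrees(np.arctan2(Rm[1,1],Rm[0,1])),st['joint_positions'].round(2),st['wrist_force'].round(2),st['moment'].round(2))
print('to go (units)',(Rm.T@(np.array([.509,.112,.127])-st['tcp_pos'])/.06).round(3))
E
```

```text
[0.5072355  0.29244455 0.13084781] -99.69956685641031 [-0.51  0.26 -0.06  1.75  0.02  1.14 -2.32] [ 0.28  0.79 -5.75] [ 0.06 -0.11 -0.03]
to go (units) [0.536 2.959 0.064]
```

Request:
carry_out(increments="0.1 0.6 0 0.18; 0.1 0.6 0 0; 0.1 0.6 0 0; 0.1 0.6 0 0; 0.1 0.55 0 0; 0 0 0 0; 0 0 0 0")

```text
clock: 6.88
tcp_pos: [0.5017, 0.1136, 0.1308]
eef_rot: [0.995, -0.101, 0.0, -0.0]
wrist_force: [0.1, 0.6, -5.1]
finger_gap: 0.0238
grip_force: 30.0
```

```bash
python3 - <<'E'
from h import *
import pickle
st=status.state();w=optics.snapshot('wrist');pickle.dump((st,w),open('w3.pkl','wb'))
Rm=R.from_quat(st['eef_rot']).as_matrix();print(st['tcp_pos'],np.degrees(np.arctan2(Rm[1,1],Rm[0,1])),st['joint_positions'].round(2),st['wrist_force'].round(2))
cv2.imwrite('pics/w3.png',w['color'][:,:,::-1])
E
```

```text
[0.50172112 0.11355615 0.13078078] -101.60273377113798 [-0.32  0.11  0.05  1.92 -0.01  1.11 -2.04] [ 0.12  0.62 -5.12]
```

View pics/w3.png

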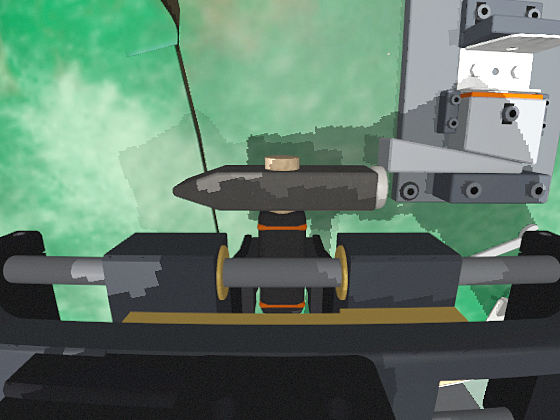

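The wedge's thick end is at about (391,138)–(391,172), and its straight side runs along the rail, near row 173. The hammer's face is at (387,168)–(387,208).

```bash
python3 - <<'E'
from h import *
import pickle
st,w=pickle.load(open('w3.pkl','rb'));T=cam(w,st);Rm=R.from_quat(st['eef_rot']).as_matrix()
tool=lambda p:((p-st['tcp_pos'])@Rm)*1000
P=heightmap(w,T);np.set_printoptions(suppress=True,precision=1)
print('wedge top z',P[155,400]*1000,P[155,420]*1000,'rail top',P[187,450]*1000)
for v in range(136,176,4): # left edge of the raised wedge per row
    r=P[v,370:440,2]; i=np.nonzero((r>.038)&(r<.052))[0]; print(v,i[:1]+370,i[-1:]+370)
q=[(391,140),(391,171),(391,155.5)]
print('butt tool',tool(onplane(w,T,q,.045)))
print('rail edge dir',tool(onplane(w,T,[(410,173),(540,176)],.047)))
print('face tool',tool(onplane(w,T,[(388,168),(388,188),(388,208)],.126)))
print('pein', tool(onplane(w,T,[(173,189)],.126)),'head z',P[188,300]*1000,P[188,370]*1000)
cv2.imwrite('pics/w3c.png',cv2.resize(w['color'][110:230,340:560,::-1],None,fx=3.5,fy=3.5,interpolation=cv2.INTER_CUBIC))
E
```

```text
wedge top z [530.7  15.9  43.7] [527.8   0.8  44.2] rail top [498.1 -20.9  43.6]
136 [] []
140 [388] [402]
144 [388] [425]
148 [387] [439]
152 [387] [439]
156 [387] [439]
160 [386] [439]
164 [386] [439]
168 [386] [439]
172 [] []
butt tool [[59.1 81.7 85.7]
 [35.9 83.5 85.7]
 [47.6 82.6 85.7]]
rail edge dir [[ 34.7  97.7  83.7]
 [ 33.4 204.7  83.6]]
face tool [[47.9 53.   4.8]
 [37.7 53.8  4.7]
 [27.3 54.7  4.7]]
pein [[ 37.2 -55.1   4.9]] head z [539.1  97.2 138.2] [532.7  65.4 138.4]
```

View pics/w3c.png

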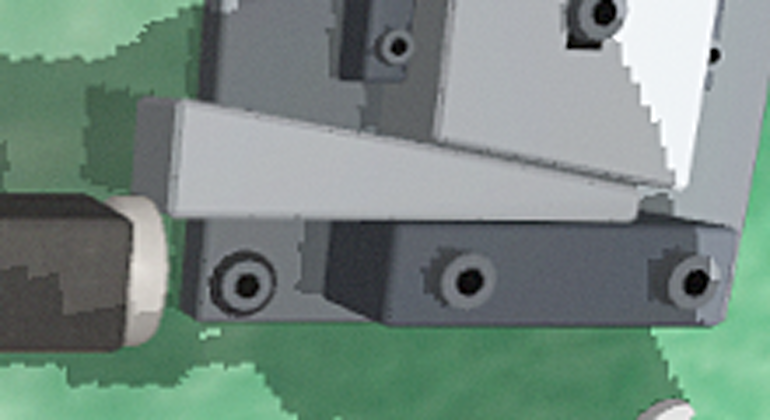

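Request:
carry_out(increments="0.12 0 0.5 0; 0 0 0.5 0; 0 0 0.4 0; 0 0 0.2 0; 0 0 0 0; 0 0 0 0")

```text
clock: 7.68
tcp_pos: [0.5096, 0.1119, 0.0354]
eef_rot: [0.995, -0.102, 0.001, -0.0]
wrist_force: [0.0, 0.5, -4.6]
finger_gap: 0.0239
grip_force: 30.0
```

```bash
python3 - <<'E'
from h import *
import pickle
st=status.state();w=optics.snapshot('wrist');pickle.dump((st,w),open('w4.pkl','wb'))
Rm=R.from_quat(st['eef_rot']).as_matrix();print(st['tcp_pos'],np.degrees(np.arctan2(Rm[1,1],Rm[0,1])),st['wrist_force'].round(2))
cv2.imwrite('pics/w4.png',w['color'][:,:,::-1])
E
```

```text
[0.50964221 0.11192323 0.03544971] -101.75140584209446 [ 0.02  0.48 -4.59]
```

View pics/w4.png

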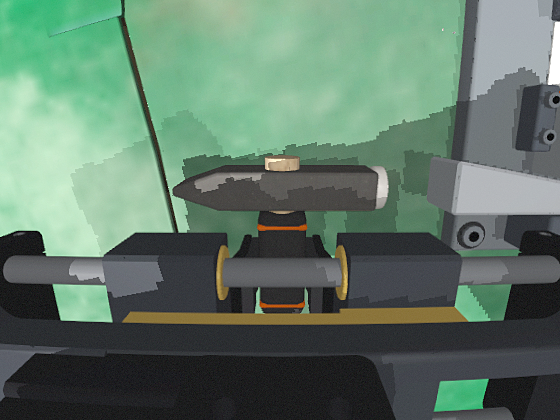

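The hammer face is centred on row 188 and the wedge butt on row 187, so they line up. The gap is about 28 mm, and I'll close it gently.

Request:
carry_out(increments="0 0.12 0 0; 0 0.12 0 0; 0 0.1 0 0; 0 0.05 0 0; 0 0.05 0 0; 0 0.05 0 0; 0 0.05 0 0; 0 0.05 0 0")

```text
clock: 8.72
tcp_pos: [0.5014, 0.0766, 0.0344]
eef_rot: [0.995, -0.103, 0.0, 0.0]
wrist_force: [-0.2, -0.2, -5.3]
finger_gap: 0.0237
grip_force: 30.0
```

Request:
carry_out(increments="0 0.04 0 0; 0 0.04 0 0; 0 0.04 0 0; 0 0.04 0 0")

```text
clock: 9.22
tcp_pos: [0.4995, 0.0672, 0.0344]
eef_rot: [0.995, -0.103, 0.0, -0.0]
wrist_force: [0.2, 1.3, -4.7]
finger_gap: 0.024
grip_force: 30.0
```

Request:
carry_out(increments="0 0.04 0 0; 0 0.04 0 0; 0 0.03 0 0; 0 0.03 0 0")

```text
clock: 9.72
tcp_pos: [0.4976, 0.0591, 0.0343]
eef_rot: [0.995, -0.103, -0.0, -0.0]
wrist_force: [0.0, 3.6, -5.8]
finger_gap: 0.0236
grip_force: 30.0
```

```bash
python3 - <<'E'
from h import *
st=status.state();w=optics.snapshot('wrist')
print(st['tcp_pos'],st['wrist_force'].round(2))
cv2.imwrite('pics/w5.png',w['color'][:,:,::-1])
E
```

```text
[0.49761216 0.05913657 0.03434418] [ 0.03  3.62 -5.8 ]
```

View pics/w5.png

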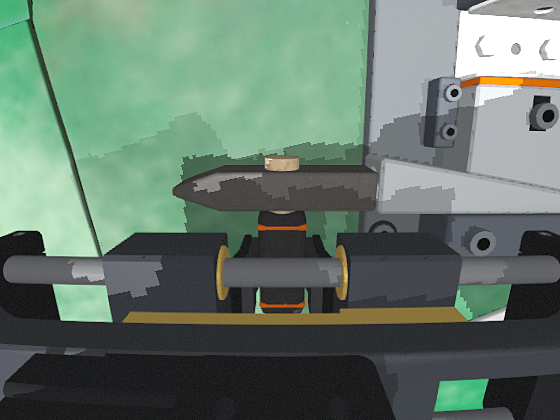

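Face and butt are flush and in contact, with the contact at column 378 and rows 165–210. I'll keep driving by the force reading.

Request:
carry_out(increments="0 0.03 0 0; 0 0.03 0 0; 0 0.03 0 0; 0 0.03 0 0")

```text
clock: 10.28
tcp_pos: [0.4963, 0.053, 0.0344]
eef_rot: [0.995, -0.103, 0.0, -0.001]
wrist_force: [-0.1, 6.7, -5.3]
finger_gap: 0.0239
grip_force: 30.0
```

Request:
carry_out(increments="0 0.03 0 0; 0 0.03 0 0; 0 0.03 0 0")

```text
clock: 10.65
tcp_pos: [0.4958, 0.0525, 0.0347]
eef_rot: [0.995, -0.101, 0.001, -0.003]
wrist_force: [0.5, 16.9, -7.5]
finger_gap: 0.0235
grip_force: 30.1
```

Request:
carry_out(increments="0 0.03 0 0; 0 0.03 0 0")

```text
clock: 10.9
tcp_pos: [0.4954, 0.0521, 0.035]
eef_rot: [0.995, -0.1, 0.001, -0.005]
wrist_force: [0.4, 22.6, -7.1]
finger_gap: 0.0241
grip_force: 30.2
```

Request:
carry_out(increments="0 -0.1 0 0; 0 -0.2 0 0; 0 -0.3 0 0; 0 -0.2 0 0; 0 0 0 0; 0 0 0 0; 0 0 0 0")

```text
clock: 11.78
tcp_pos: [0.5041, 0.0893, 0.0343]
eef_rot: [0.995, -0.103, -0.0, 0.0]
wrist_force: [-0.6, -0.7, -5.8]
finger_gap: 0.0239
grip_force: 30.0
```

```bash
python3 - <<'E'
from h import *
import pickle
st=status.state();w=optics.snapshot('wrist');s=optics.snapshot('side');pickle.dump((st,w,s),open('w6.pkl','wb'))
T=cam(w,st);a=np.radians(-11.6);J=np.array([[np.cos(a),-np.sin(a)],[np.sin(a),np.cos(a)]])
P=heightmap(w,T);np.set_printoptions(suppress=True,precision=1)
Q=(P[...,:2]-[.5718,-.078])@J*1000;z=P[...,2]*1000
m=(z>40)&(z<49)&(Q[...,0]>-66)&(Q[...,0]<-50)&(Q[...,1]<120)
# wedge butt: max y of top surface, per image
print('butt y now',np.percentile(Q[m][:,1],99),m.sum(),Q[m].min(0))
st0,w0=pickle.load(open('w3.pkl','rb'));P=heightmap(w0,cam(w0,st0));Q=(P[...,:2]-[.5718,-.078])@J*1000;z=P[...,2]*1000
m=(z>40)&(z<49)&(Q[...,0]>-66)&(Q[...,0]<-50)&(Q[...,1]<120);print('butt y before',np.percentile(Q[m][:,1],99),m.sum())
R_=R.from_quat(st['eef_rot']).as_matrix();print(st['tcp_pos'],np.degrees(np.arctan2(R_[1,1],R_[0,1])),st['wrist_force'].round(2))
E
```

```text
butt y now 119.16044710932255 4404 [-66.   14.4]
butt y before 92.18483438857018 2385
[0.5 0.1 0. ] -101.86337111301054 [-0.6 -0.7 -5.8]
```

Request:
carry_out(increments="0 0.15 0 0; 0 0.15 0 0; 0 0.15 0 0; 0 0.05 0 0; 0 0.05 0 0; 0 0.05 0 0; 0 0.04 0 0; 0 0 0 0")

```text
clock: 12.88
tcp_pos: [0.4965, 0.053, 0.0344]
eef_rot: [0.995, -0.103, 0.0, -0.0]
wrist_force: [-0.0, 1.6, -4.7]
finger_gap: 0.0237
grip_force: 30.0
```

Request:
carry_out(increments="0 0.03 0 0; 0 0.03 0 0; 0 0 0 0")

```text
clock: 13.25
tcp_pos: [0.4961, 0.0526, 0.0346]
eef_rot: [0.995, -0.101, 0.001, -0.002]
wrist_force: [0.8, 8.3, -7.4]
finger_gap: 0.0231
grip_force: 30.0
```

Request:
carry_out(increments="0 0.03 0 0; 0 0.03 0 0; 0 0 0 0")

```text
clock: 13.62
tcp_pos: [0.4958, 0.0524, 0.0348]
eef_rot: [0.995, -0.1, 0.001, -0.004]
wrist_force: [0.9, 14.9, -8.0]
finger_gap: 0.0239
grip_force: 30.1
```

Request:
carry_out(increments="0 0.02 0 0; 0 0 0 0")

```text
clock: 13.88
tcp_pos: [0.4957, 0.0522, 0.0349]
eef_rot: [0.995, -0.1, 0.001, -0.004]
wrist_force: [2.2, 16.9, -7.1]
finger_gap: 0.024
grip_force: 30.1
```

Request:
carry_out(increments="0 -0.1 0 0; 0 -0.2 0 0; 0 -0.1 0 0; 0 0 0 0; 0 0 0 0; 0 0 0 0; 0 0 0 0")

```text
clock: 14.75
tcp_pos: [0.4995, 0.0675, 0.0344]
eef_rot: [0.995, -0.103, 0.0, 0.0]
wrist_force: [0.2, 0.5, -5.0]
finger_gap: 0.0237
grip_force: 30.0
```

Request:
carry_out(increments="0 0.12 0 0; 0 0.1 0 0; 0 0.05 0 0; 0 0.04 0 0; 0 0.03 0 0; 0 0.03 0 0; 0 0 0 0")

```text
clock: 15.62
tcp_pos: [0.4958, 0.0524, 0.0348]
eef_rot: [0.995, -0.1, 0.001, -0.004]
wrist_force: [1.3, 12.7, -7.6]
finger_gap: 0.0238
grip_force: 30.1
```

Request:
carry_out(increments="0 -0.15 0 0; 0 -0.4 0 0; 0 -0.5 0 0; 0 -0.4 -0.5 0; 0 -0.6 -0.6 0; 0 -0.6 -0.5 0; 0 -0.6 0 0; 0 -0.6 0 0")

```text
clock: 16.62
tcp_pos: [0.5428, 0.2724, 0.1307]
eef_rot: [0.995, -0.103, 0.0, 0.001]
wrist_force: [0.5, -0.6, -5.2]
finger_gap: 0.0237
grip_force: 30.0
```

Request:
carry_out(increments="0 -0.4 0 0; 0 0 0 -1; 0 0 0 -1; 0 0 0 -1; 0 0 0 -1; 0 0 0 -1; 0 0 0 -1; 0 0 0 0")

```text
clock: 17.62
tcp_pos: [0.5473, 0.2948, 0.1299]
eef_rot: [0.913, 0.407, -0.001, 0.0]
wrist_force: [0.1, -0.2, -4.7]
finger_gap: 0.024
grip_force: 30.0
```

Request:
carry_out(increments="0 0 0 -1; 0 0 0 -1; 0 0 0 -1; 0 0 0 -1; 0 0 0 -1; 0 0 0 -0.2; 0 0 0 0; 0 0 0 0")

```text
clock: 18.62
tcp_pos: [0.5472, 0.2957, 0.1303]
eef_rot: [0.642, 0.766, -0.0, 0.0]
wrist_force: [-0.4, 0.1, -5.9]
finger_gap: 0.0238
grip_force: 30.0
```

```bash
python3 - <<'E'
from h import *
st=status.state()
Rm=R.from_quat(st['eef_rot']).as_matrix();print(st['tcp_pos'],np.degrees(np.arctan2(Rm[1,1],Rm[0,1])),st['wrist_force'].round(2),st['moment'].round(2))
print('to go (units)',(Rm.T@(np.array([.507,.292,.016])-st['tcp_pos'])/.06).round(3))
E
```

```text
[0.54715962 0.29565583 0.13029541] 10.052872968215956 [-0.4   0.09 -5.92] [ 0.23  0.06 -0.01]
to go (units) [ 0.057 -0.669  1.905]
```

Request:
carry_out(increments="0 -0.4 0.3 0; 0 -0.27 0.5 0; 0 0 0.5 0; 0 0 0.3 0; 0 0 0.2 0; 0 0 0 0; 0 0 0 0")

```text
clock: 19.5
tcp_pos: [0.5084, 0.2889, 0.0232]
eef_rot: [0.642, 0.767, 0.001, 0.0]
wrist_force: [-0.2, -0.1, -4.9]
finger_gap: 0.0239
grip_force: 30.0
```

Request:
carry_out(increments="0 0 0.04 0; 0 0 0.04 0; 0 0 0 0; 0 0 0 0")

```text
clock: 20.0
tcp_pos: [0.5079, 0.2892, 0.0179]
eef_rot: [0.641, 0.767, 0.001, 0.0]
wrist_force: [0.3, 2.4, -2.5]
finger_gap: 0.0234
grip_force: 30.0
```

Request:
carry_out(increments="0 0 0.03 0; 0 0 0.02 0; 0 0 0 0; 0 0 0 0")

```text
clock: 20.5
tcp_pos: [0.5079, 0.2892, 0.016]
eef_rot: [0.641, 0.767, 0.0, 0.0]
wrist_force: [-3.0, -0.0, 7.4]
finger_gap: 0.0236
grip_force: 30.0
```

Request:
carry_out(increments="0 0 -0.03 0; 0 0 0 0; 0 0 0 0; 0 0 0 0")

```text
clock: 21.0
tcp_pos: [0.5077, 0.2886, 0.0162]
eef_rot: [0.641, 0.767, 0.0, 0.0]
wrist_force: [0.3, 2.1, -2.0]
finger_gap: 0.0237
grip_force: 30.0
```

Request:
carry_out(increments="0 0 0 0; 0 0 0 0; 0 0 0 0; 0 0 0 0; 0 0 0 0; 0 0 0 0; 0 0 0 0; 0 0 0 0", hand=1)

```text
clock: 22.0
tcp_pos: [0.5076, 0.2887, 0.0164]
eef_rot: [0.641, 0.767, 0.0, 0.0]
wrist_force: [0.1, 0.3, -0.3]
finger_gap: 0.0861
grip_force: 0.0
```

Request:
carry_out(increments="0 0 -0.3 0; 0 0 -0.5 0; 0 0 -0.8 0; 0 0 -0.8 0; -0.8 0 -0.6 0; -0.8 0 0 0; -0.8 0 0 0; 0 0 0 0")

```text
clock: 23.0
tcp_pos: [0.5345, 0.1417, 0.1979]
eef_rot: [0.645, 0.765, -0.0, 0.001]
wrist_force: [-0.4, 0.2, -0.2]
finger_gap: 0.087
grip_force: 0.0
```

```bash
python3 - <<'E'
from h import *
import pickle
st=status.state();w=optics.snapshot('wrist');P=heightmap(w,cam(w,st));np.set_printoptions(suppress=True,precision=4)
print(st['tcp_pos'],st['finger_gap'])
# hammer above bench region
a=np.array([-.161,.987]);b=np.array([.987,.161]);Q=P[...,:2]-[.5074,.2935]
s=Q@a;t=Q@b
for lo,hi,n in((.03,.05,'head'),(-.02,.02,'guard'),(-.06,-.04,'h1'),(-.10,-.08,'h2'),(-.15,-.12,'h3'),(-.18,-.16,'end')):
    m=(s>lo)&(s<hi)&(abs(t)<.007); z=P[...,2][m]; print(n,m.sum(),np.median(z) if len(z) else None)
m=(s>.035)&(s<.045)&(P[...,2]>.012)&(abs(t)<.08);print('head t',t[m].min(),t[m].max(),[np.median(P[...,2][(s>.035)&(s<.045)&(abs(t-c)<.005)]) for c in(-.03,0.,.03)])
E
```

```text
[0.5345 0.1417 0.1979] 0.08701376839687867
head 92 0.021290835081486575
guard 603 0.02050406653703396
h1 272 0.01766962098103686
h2 10991 0.34522156485786104
h3 7261 0.2916945542275162
end 230 0.020065180171810193
head t -0.05404445960334914 0.04715972521744837 [np.float64(0.020680688917549872), np.float64(0.020885321066270363), np.float64(0.021718179653909292)]
```

The hammer lies flat: its head top is at 21 mm and its guard top at 20.5 mm. The wedge held at the same spot on both later taps, so I'm handing in.

```bash
python3 -c "
from bench import order
print(order.hand_in())"
```

```text
the job is handed in; nothing more can be done
None
```

I handed the job in at about 23 s with no verdict shown. The hammer drove the wedge until it stopped at about 23 N, and it held at the same spot on two more taps of about 17 N and 13 N. I couldn't read the bracket force directly. The hammer was then set down by hand, flat at its original spot, well clear of the jig.

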